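# Hold a hatch cover at the paint mark for the stop to be welded

## Robot

A 7-joint arm with a two-finger parallel gripper is mounted at the origin on a cart in front of the work surface, level with it; the furniture and walls round the work are solid. World frame = base frame: x ahead of the robot, y to its left, z up, the work surface at z = 0. Lengths are in m, angles in rad, forces in N, time in s.
With the tool pointing down it reaches from about 0.35 to 0.9 m from the base axis. Payload 19.9 kg.
Tool frame: the origin (TCP) lies on the centre line of the jaws, within the pads' length; the fingertips stand 25 mm ahead of it and the grasp point (between the pads) lies 6 mm ahead of it (r.tcp_to_tips is the distance from the TCP to the fingertips, in m); z points along the fingers, y is the line along which they close (so a half turn about z gives the same grasp; the last joint's range is limited). The gripper opens to 85 mm and grips with 20 to 120 N. Pads are 22 mm wide; open, the fingers measure 114 mm over their backs; the gripper's body (76 mm by 85 mm) begins 54 mm behind the grasp point. The pads swing forward as they close: fully open they stand 13 mm farther back than shut.
Start: joints at [1.079, 0.417, -0.01, 1.614, 0.005, 1.111, -0.053], TCP at [0.272, -0.563, 0.256] pointing down, gripper open.
Joint ranges: [-2.81, 2.81], [-0.39, 2.02], [-1.27, 1.25], [0.06, 2.57], [-1.19, 4.33], [0.19, 2], [-2.82, 2.82]. Speed limits (rad/s): [1.89, 1.89, 2.39, 2.39, 3.01, 3.01, 3.01].

## Interface

Orientations are given as a rotation vector (axis times angle).
In Python, from rig import r gives the robot as it stands.
- The arm moves only by the tool send_rows, never from a script. Its argument "targets" is a list of rows, each an object with "angular": the turn, a rotation vector about the tool's x, y, z in rad, a list of three; "translation": the shift along the tool's x, y, z in units of 40 mm (1.0 is 40 mm), a list of three; "claw": the opening, from 0 (shut) to 1 (fully open). In form: [{"angular": [rx, ry, rz], "translation": [tx, ty, tz], "claw": claw}, ...]. A call has 1 to 12 rows; each row is the pose to reach, as a shift and turn from the pose commanded when the call began, along the tool's axes at that moment; what a row does not reach only later rows make up. A row lasts 1/12 s, in which the tool goes at most 41.7 mm and 7.16 degrees, less where a joint would pass 70% of its speed; a pose out of reach is approached as far as the arm can. A call with a gripper value outside its range is refused whole. The fingers move at their own pace and stop on an object; "force" is the grip in N (left out, the last holds). Time passes only in rows, so rows that repeat a pose let the fingers close. It gives the time, the measured TCP pose, the force, the opening and the grip force at its end, in the units of the state.
- r.sense(): the state, without advancing time (a new reading comes with each control period).
- r.read_camera(name): name is "scene" or "top" or "wrist"; returns the picture (384x512x3 uint8, red, green, blue); there is no depth.
- r.calibration(name): a dict with "camera_matrix" (3x3 intrinsics, pixels), "world_from_camera" (4x4, takes a point from camera to world coordinates). Camera axes: x right, y down, z forward; pixel columns grow to the right and rows downward; lengths in m; the calibration is good to about 2 mm. A picture is of the moment at which its call begins: read the wrist's pose just before it. calibration takes no time and is no camera call; for the wrist camera it gives the pose at the moment of the call.
- r.hand_in(): hands the job in; it is judged then, once.
The state is a dict: "time": time; "q": joint angles; "qvel": joint speeds; "effort": joint torques, N m; "tcp_pos": TCP position; "eef_rot": TCP orientation; "force": force on the tool from outside, world axes, zero at the start; "torque": the same for the moment, N m; "opening": finger opening in m; "grip_force": force on a finger pad.
Only numpy, scipy, OpenCV 4.12 (cv2) and the standard library are available. Lean on these libraries where they do the work, as an engineer would, in place of code of your own. Each camera call takes 0.05 s, during which the arm holds its last target. There are 200 camera calls.

## Task

The hopper hatch on the welding bench needs its stop welded on at the yellow paint mark. Swing the latch on its right side fully clear of the cover, then lift the cover by its pull bar until its stop lug lines up with the yellow mark on the quadrant plate, and finish while still holding the cover there by the bar: it falls shut if let go. Leave the tin, the pliers, the centre punch and the piece of angle where they are.

Things in the scene. Friction and masses are not known exactly. Their poses are not given: they have to be found in the camera images.
- hatch: grey steel hatch neck, 146 x 240 mm, 68 mm high, on a 204 x 300 mm flange 8 mm thick, fixed to the bench. Origin under its centre, on the bench. x points from the front (pull bar side) to the hinge side, y to the side with the quadrant plate (left seen from the front), z up
- hinge_axis (a point): middle of the cover's hinge axis, 76 mm above the bench and 80 mm towards +x from the hatch's centre; the axis runs along the hatch's y
- cover_lug (a point): centre line of the bright 8 mm square stop lug at the left edge of the cover, 148 mm from the hinge axis, on a level with it when shut; it sticks out over the quadrant's rim and swings with the cover
- mark_line (a point): where the yellow paint line (7 mm wide, radial, across both faces and the rim of the quadrant) would meet the lug's path: 148 mm from the hinge axis, in the same plane as the lug point. Lug and mark are in line when the two points meet
- mark (a joint): angle of the paint line in rad about the hinge axis, counted like the cover's opening angle (0 level and forward, growing upward); 0.6 to 1.15. It is only paint and does not move
- latch (a joint): angle of the swing latch in rad: 0 with its bar square across the right edge of the cover, growing as the bar's end swings forward (to the hatch's -x), then outward (anticlockwise from above); stop at 1.75. Clear of the cover from about 1.36 on; starts between 0 and 0.3. Light friction (about 1 N at the pin), stays where it is left
- latch_pivot (a point): pivot of the latch bar, under the bar, 76.5 mm above the bench, 30 mm to -x and 152 mm to -y of the hatch's centre; axis vertical. A bolt head stands to 91 mm above the bench
- latch_pin (a point): centre of the top of the latch's handle: an upright bright steel pin, 14 mm thick and 42 mm tall (from 83.5 to 125.5 mm above the bench), at the end of the latch bar, 66 mm from the pivot; the bar is 22 mm wide and 7 mm thick
- gel_tin: green tin with a light cap, 66 mm across, 96 mm tall, upright; origin under its centre; to be left alone
- angle_offcut: short dark piece of steel angle, 40 x 70 x 40 mm; origin under its centre; to be left alone
- mig_pliers: red-handled pliers lying flat, 178 mm long, 14 mm high; origin under the centre; to be left alone
- quadrant_top (a point): upper end of the quadrant's rim, 216 mm above the bench. The quadrant is a dark upright arc plate with bright degree ticks, 5 mm thick, fixed 134 mm to +y of the hatch's centre; its arc is centred on the hinge axis, radius 110 to 140 mm, from level (forward, -x) to upright; legs at both ends
- centre_punch: plain steel centre punch lying flat, 113 mm long, 12 mm thick; origin under its centre; to be left alone
- pull_bar (a point): round dark bar, 12 mm thick, along the front of the cover, 96 mm long along the hatch's y; this point is its middle, 205 mm from the hinge axis (76 mm above the bench when shut). Two 12 mm stubs at its ends, 104 mm apart, join it to the cover; clear gap of 37 mm between bar and cover edge, only the flange below. It turns with the cover
- cover: hatch cover: bright 4 mm plate 250 mm wide, front edge 162 mm from the hinge axis, top face 76 mm above the bench when shut, about 1 kg. Origin in the middle of the hinge axis, axes as the hatch's when shut; opening turns it about +y of the hatch and lifts the front. The hinge is free: it falls shut from any mark. With the latch over it, it rises no more than about 0.02 rad

How it is judged:
By the outcome, as a careful person would: the job done as asked, in the order asked, and still so for the second after the job is handed in, while the arm keeps its last pose, push and grip.
It also fails if it takes over 48 s, if anything falls off the work surface, if the arm or the gripper's body presses on something with over 40 N, if the wrist force passes 120 N, or if a joint passes its speed limit or range.

## Working session

There is one attempt and no reset: what is moved stays moved. The work goes in short steps, Python scripts to look and compute and a tool call to move; the robot and the scene stay as the last step left them, time stands still between calls to the robot, and variables do not carry over. Pictures are saved under pics/ and viewed, at most 10 in all, crops included, and the job is handed in when it is done.

Besides the shell and the picture viewer there is one more tool, called by a JSON object that holds its "api" and its "payload". send_rows: Moves the arm, as the interface text tells. Its arguments: {"type":"object","properties":{"targets":{"type":"array","items":{"type":"object","properties":{"angular":{"type":"array","items":{"type":"number"}},"translation":{"type":"array","items":{"type":"number"}},"claw":{"type":"number"}}}},"force":{"type":"number"}},"required":["targets"]}

```bash
mkdir -p pics
python3 - <<'E'
from rig import r
import cv2,numpy as np
for n in("scene","top"):
    im=r.read_camera(n)[:,:,::-1]; cv2.imwrite(f"pics/{n}0.png",cv2.resize(im,(800,600),interpolation=cv2.INTER_CUBIC)); c=r.calibration(n); print(n,c["camera_matrix"].round(1).tolist(),c["world_from_camera"].round(3).tolist())
s=r.sense();print(s)
E
```

```text
scene [[473.5, 0.0, 251.9], [0.0, 473.5, 183.5], [0.0, 0.0, 1.0]] [[-0.874, -0.304, 0.379, 0.048], [-0.485, 0.532, -0.694, 0.905], [0.009, -0.79, -0.612, 0.936], [0.0, 0.0, 0.0, 1.0]]
top [[440.2, 0.0, 260.5], [0.0, 440.2, 194.1], [0.0, 0.0, 1.0]] [[0.009, -0.998, 0.064, 0.446], [-1.0, -0.01, -0.016, 0.047], [0.016, -0.064, -0.998, 1.346], [0.0, 0.0, 0.0, 1.0]]
{'time': 0.1, 'q': array([ 1.07952447,  0.41791968, -0.01024042,  1.61407873,  0.00471881,
        1.11071022, -0.05302427]), 'qvel': array([-0.00020837, -0.00220709, -0.00013542, -0.00056063,  0.00079275,
       -0.00129685,  0.00033492]), 'effort': array([ 1.80126455e-03, -8.65814924e+01,  6.79905731e-01, -4.35631585e+01,
        1.91124767e-02,  4.92929292e-03, -1.51729801e-04]), 'tcp_pos': array([ 0.27156434, -0.56261806,  0.25573456]), 'eef_rot': array([-3.06150350e+00, -7.00230074e-01,  5.75748037e-04]), 'force': array([ 0.11117879, -0.19233084, -0.22106425]), 'torque': array([-0.00718084,  0.00123039,  0.00453615]), 'grip_force': 0.0, 'opening': 0.08496972864251685}
```

View pics/scene0.png

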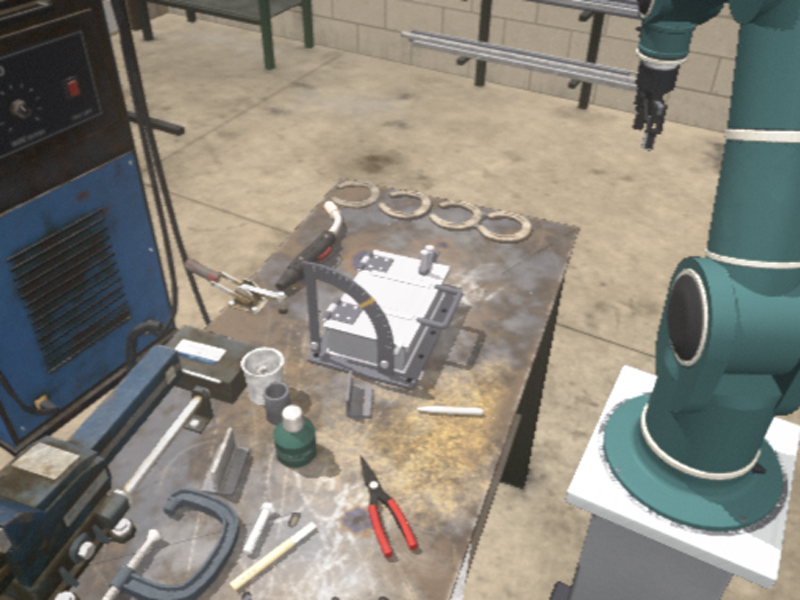

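View pics/top0.png

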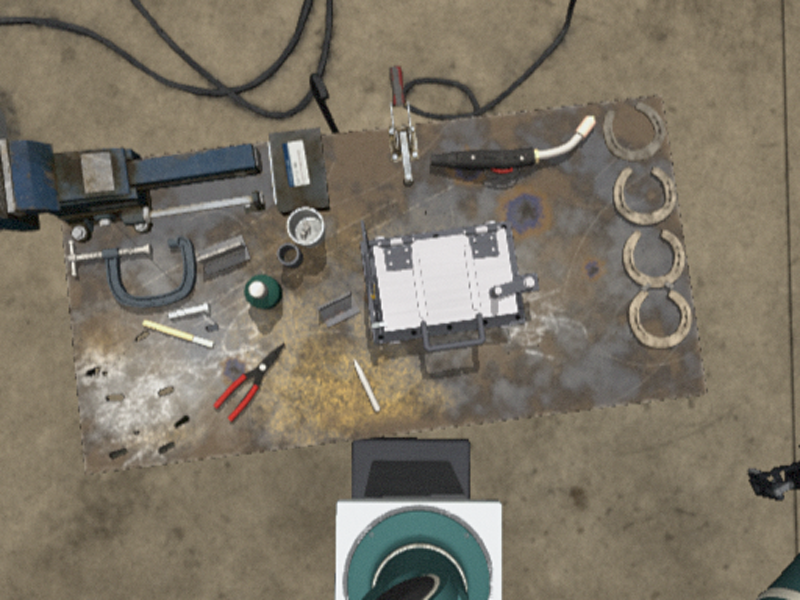

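The top view shows the hatch with its cover spanning about (370–520, 225–345), the pull bar at about (455,345) and the latch at about (497–528, 288). The scene view shows the quadrant with the yellow mark at about (367,300). I'll enlarge both.

Run:
```python
from rig import r
import cv2,numpy as np
for n,(x0,y0,w,h) in {"scene":(188,145,116,106),"top":(226,136,124,92)}.items():
    im=r.read_camera(n)[y0:y0+h,x0:x0+w,::-1]; k=6 if n=="top" else 5.6
    k=6 if n=="top" else 5
    cv2.imwrite(f"pics/{n}1.png",cv2.resize(im,None,fx=k,fy=k,interpolation=cv2.INTER_CUBIC))
```

```text
(no output)
```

View pics/scene1.png

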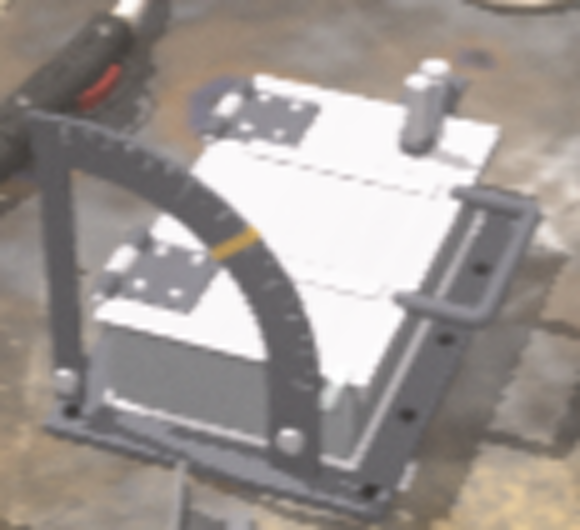

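View pics/top1.png

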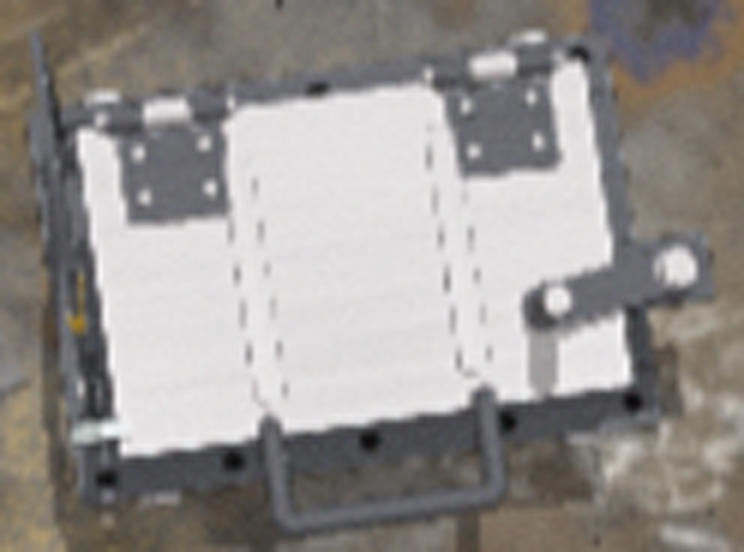

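The scene crop gives the bar corners (535,208) and (480,318), the cover corner (500,127), the pin top (421,78), and the yellow line from (213,252) to (257,235). The top crop gives the pin top (557,300), the pivot bolt (677,265), the bar corners (288,525) and (495,492), and the lug (95,430).

```bash
cat > h.py <<'E'
import numpy as np
from rig import r
from scipy.spatial.transform import Rotation as R
from scipy.optimize import least_squares
O={"scene":(188,145,5),"top":(226,136,6)}
def full(n,p):
    x0,y0,k=O[n]; return np.array([x0+(p[0]+.5)/k-.5,y0+(p[1]+.5)/k-.5])
def proj(c,P):
    T=np.linalg.inv(c["world_from_camera"]);q=T[:3,:3]@P+T[:3,3];q=c["camera_matrix"]@q;return q[:2]/q[2]
C={n:r.calibration(n) for n in("scene","top")}
def tri(obs):
    f=lambda P:np.concatenate([proj(C[n],P)-full(n,p) for n,p in obs])
    s=least_squares(f,[.6,0,.1]);return s.x,abs(s.fun).max()
def H(t,p): return R.from_euler('z',t[2]).apply(p)+[t[0],t[1],0]
E
python3 - <<'E'
from h import *
obs=[("top",(632,388),(-.082,-.125,.076)),("top",(121,458),(-.082,.125,.076)),("top",(288,525),(-.125,.052,.076)),("top",(495,494),(-.125,-.052,.076)),
("top",(655,425),(-.102,-.15,.008)),("top",(677,265),(-.03,-.152,.091)),
("scene",(500,127),(-.082,-.125,.076)),("scene",(535,210),(-.125,-.052,.076)),("scene",(480,318),(-.125,.052,.076)),("scene",(388,515),(-.102,.15,.008)),("scene",(32,115),(.08,.1365,.216))]
f=lambda t:np.concatenate([proj(C[n],H(t,np.array(P)))-full(n,p) for n,p,P in obs])
s=least_squares(f,[.6,-.1,.1],loss='soft_l1');t=s.x;print("pose",t.round(4));print(f(t).reshape(-1,2).round(1).tolist())
for nm,a,b in(("barR",(495,494),(535,210)),("barL",(288,525),(480,318)),("pin",(557,300),(421,80))):
    P,e=tri([("top",a),("scene",b)]);print(nm,P.round(4),round(e,2), R.from_euler('z',-t[2]).apply(P-[t[0],t[1],0]).round(4))
for rr,px in((.110,(213,252)),(.125,(235,243)),(.140,(257,235))):
    g=lambda a:proj(C["scene"],H(t,np.array([.08-rr*np.cos(a[0]),.1365,.076+rr*np.sin(a[0])])))-full("scene",px)
    q=least_squares(g,[.8]);print("mark",rr,q.x,q.fun.round(2))
np.save("t.npy",t)
s=r.sense();print(R.from_rotvec(s["eef_rot"]).as_matrix().round(3).tolist());c=r.calibration("wrist");print(c["world_from_camera"].round(3).tolist())
E
```

```text
pose [ 0.5771 -0.0427  0.1483]
[[0.4, -0.8], [0.1, -0.6], [-0.6, -0.4], [0.5, -0.3], [1.7, -0.5], [0.4, 0.2], [0.3, 0.9], [0.0, 1.2], [0.4, 1.3], [-1.4, 0.9], [6.8, 2.0]]
barR [ 0.4604 -0.1102  0.0824] 0.05 [-0.1254 -0.0495  0.0824]
barL [ 0.446  -0.0107  0.0799] 0.53 [-0.125   0.0511  0.0799]
pin [ 0.5494 -0.133   0.1302] 0.13 [-0.0408 -0.0852  0.1302]
mark 0.11 [0.77301825] [-0.64  0.59]
mark 0.125 [0.75780821] [-0.81  0.73]
mark 0.14 [0.74349498] [-0.85  0.74]
[[0.901, 0.435, -0.0], [0.435, -0.901, 0.001], [-0.0, -0.001, -1.0]]
[[0.436, -0.866, -0.245, 0.333], [-0.9, -0.42, -0.118, -0.531], [-0.0, 0.272, -0.962, 0.374], [0.0, 0.0, 0.0, 1.0]]
```

{"api": "send_rows", "payload": {"targets": [{"translation": [0.7,-0.5,-0.5],"angular": [0,0,-0.1],"claw": 0.6},{"translation": [1.5,-1.2,-1.1],"angular": [0,0,-0.2],"claw": 0.6},{"translation": [2.3,-1.9,-1.1],"angular": [0,0,-0.3],"claw": 0.6},{"translation": [3.1,-2.5,-1.1],"angular": [0,0,-0.4],"claw": 0.6},{"translation": [3.9,-3.1,-1.1],"angular": [0,0,-0.5],"claw": 0.6},{"translation": [4.7,-3.7,-1.1],"angular": [0,0,-0.6],"claw": 0.6},{"translation": [5.5,-4.4,-1.1],"angular": [0,0,-0.7],"claw": 0.6},{"translation": [6.3,-5.0,-1.1],"angular": [0,0,-0.8],"claw": 0.6},{"translation": [7.1,-5.6,-1.1],"angular": [0,0,-0.9],"claw": 0.6},{"translation": [7.9,-6.3,-1.1],"angular": [0,0,-1.0],"claw": 0.6},{"translation": [8.7,-6.9,-1.1],"angular": [0,0,-1.1],"claw": 0.6},{"translation": [9.5,-7.6,-1.1],"angular": [0,0,-1.2],"claw": 0.6}]}}

```text
time: 1.2
tcp_pos: [0.4819, -0.1229, 0.3005]
eef_rot: [2.126, 2.312, 0.0]
force: [1.0, -0.9, 0.0]
opening: 0.0514
grip_force: 0.0
```

Run:
```python
from rig import r
from scipy.spatial.transform import Rotation as R
s=r.sense();print(s["tcp_pos"],R.from_rotvec(s["eef_rot"]).as_matrix().round(3).tolist(),s["q"].round(2),s["opening"],s["time"],s["qvel"].round(2))
```

```text
[ 0.48194835 -0.12285871  0.30046989] [[-0.083, 0.997, 0.0], [0.997, 0.083, -0.0], [-0.0, 0.0, -1.0]] [ 0.61  0.17 -0.47  1.86  0.09  1.13  0.19] 0.051359516834630775 1.2 [-0.59  0.16 -0.49 -0.14  0.15  0.03  0.06]
```

{"api": "send_rows", "payload": {"targets": [{"translation": [-0.3,0,0],"angular": [0,0,-0.065],"claw": 0.6},{"translation": [-0.6,0,0],"angular": [0,0,-0.065],"claw": 0.6},{"translation": [-0.6,0,0],"angular": [0,0,-0.065],"claw": 0.6},{"translation": [-0.6,0,0],"angular": [0,0,-0.065],"claw": 0.6},{"translation": [-0.6,0,0],"angular": [0,0,-0.065],"claw": 0.6}]}}

```text
time: 1.62
tcp_pos: [0.483, -0.1492, 0.3001]
eef_rot: [-2.059, -2.372, 0.0]
force: [0.4, -0.3, -0.3]
opening: 0.0512
grip_force: 0.0
```

Run:
```python
from rig import r
import cv2,pickle
c=r.calibration("wrist"); im=r.read_camera("wrist"); pickle.dump(c,open("w0.pkl","wb"))
cv2.imwrite("pics/w0.png",cv2.resize(im[:,:,::-1],(800,600),interpolation=cv2.INTER_CUBIC));print(r.sense()["tcp_pos"],c["camera_matrix"][0,0],abs(r.sense()["qvel"]).max())
```

```text
[ 0.4830484  -0.14891826  0.30021026] 306.0651054738637 0.006441087380319477
```

View pics/w0.png

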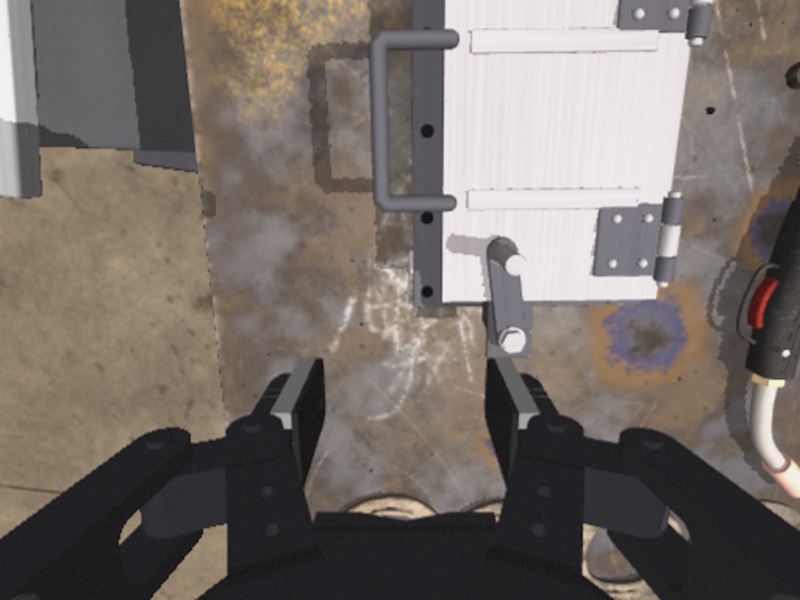

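The wrist view has the hatch square to the tool: pin top (514,265), bolt (512,338), bar centre line at column 381 from rows 40 to 203, and cover corner (443,301). I'll combine it with the other views.

Run:
```python
from h import *
import pickle
C["w0"]=pickle.load(open("w0.pkl","rb"));k=1.5625;O["w0"]=(0,0,k)
for nm,o in(("pin",[(557,300),(421,80),(514,265)]),("barR",[(495,494),(535,210),(381,203)]),("barL",[(288,525),(480,318),(381,40)])):
    print(nm,[ (tri(list(zip(n,[o[["top","scene","w0"].index(m)] for m in n])))[0].round(4).tolist()) for n in (["top","w0"],["scene","w0"],["top","scene","w0"])])
obs=[("top",(632,388),(-.082,-.125,.076)),("top",(121,458),(-.082,.125,.076)),("top",(288,525),(-.125,.052,.076)),("top",(495,494),(-.125,-.052,.076)),("top",(677,265),(-.03,-.152,.091)),
("scene",(500,127),(-.082,-.125,.076)),("scene",(535,210),(-.125,-.052,.076)),("scene",(480,318),(-.125,.052,.076)),
("w0",(381,40),(-.125,.052,.076)),("w0",(381,203),(-.125,-.052,.076)),("w0",(443,301),(-.082,-.125,.076)),("w0",(512,338),(-.03,-.152,.091))]
f=lambda t:np.concatenate([proj(C[n],H(t,np.array(P)))-full(n,p)-(t[3:5] if n=="top" else t[5:7] if n=="scene" else [0,0]) for n,p,P in obs])
s=least_squares(f,[.577,-.043,.148,0,0,0,0],loss='soft_l1');t=s.x;print("pose",t.round(4));print(f(t).reshape(-1,2).round(1).tolist());np.save("t.npy",t)
g=lambda a:proj(C["w0"],H(t,np.array([-.03-.066*np.sin(a[0]),-.152+.066*np.cos(a[0]),.1255])))-full("w0",(514,265))
q=least_squares(g,[.1]);print("latch",q.x,q.fun)
for a in(q.x[0],.5,.9,1.3,1.62):print(a,H(t,[-.03-.066*np.sin(a),-.152+.066*np.cos(a),.1255]).round(4))
for rr,px in((.110,(213,252)),(.125,(235,243)),(.140,(257,235))):
    g=lambda a:proj(C["scene"],H(t,np.array([.08-rr*np.cos(a[0]),.1365,.076+rr*np.sin(a[0])])))-full("scene",px)-t[5:7]
    q=least_squares(g,[.8]);print("mark",rr,q.x,q.fun.round(2))
for a in(0,.2,.4,.6,.76):print(a,H(t,[.08-.205*np.cos(a),0,.076+.205*np.sin(a)]).round(4))
s=r.sense();print(R.from_rotvec(s["eef_rot"]).as_matrix().round(3).tolist())
```

```text
pin [[0.5509, -0.1337, 0.1182], [0.5474, -0.1312, 0.1318], [0.5479, -0.1315, 0.1308]]
barR [[0.4603, -0.1103, 0.0812], [0.4604, -0.1102, 0.0824], [0.4604, -0.1102, 0.0824]]
barL [[0.4473, -0.0102, 0.0861], [0.4472, -0.009, 0.0807], [0.4469, -0.0092, 0.0811]]
pose [ 0.5769 -0.0403  0.1487 -0.5979 -0.336  -0.0528  1.5897]
[[0.2, -0.5], [-0.1, -0.1], [-0.8, -0.0], [0.3, 0.1], [0.2, 0.6], [0.1, -0.3], [-0.2, 0.0], [0.1, 0.2], [-1.1, -0.8], [0.8, -0.3], [-0.8, 0.3], [1.3, 2.8]]
latch [0.1704162] [0.02534482 0.1465771 ]
0.17041619522027732 [ 0.5491 -0.1324  0.1255]
0.5 [ 0.5299 -0.1425  0.1255]
0.9 [ 0.5126 -0.1622  0.1255]
1.3 [ 0.5043 -0.1871  0.1255]
1.62 [ 0.5051 -0.2081  0.1255]
mark 0.11 [0.74849245] [-0.3   0.27]
mark 0.125 [0.73629445] [-0.48  0.42]
mark 0.14 [0.72429361] [-0.52  0.44]
0 [ 0.4533 -0.0589  0.076 ]
0.2 [ 0.4573 -0.0583  0.1167]
0.4 [ 0.4693 -0.0565  0.1558]
0.6 [ 0.4887 -0.0536  0.1918]
0.76 [ 0.5091 -0.0505  0.2172]
[[-0.141, 0.99, -0.0], [0.99, 0.141, 0.0], [0.0, -0.0, -1.0]]
```

{"api": "send_rows", "payload": {"targets": [{"translation": [0.1,0.8,0.5],"angular": [0,0,0],"claw": 0.6},{"translation": [0.19,1.69,1.0],"angular": [0,0,0],"claw": 0.6},{"translation": [0.19,1.69,1.8],"angular": [0,0,0],"claw": 0.6},{"translation": [0.19,1.69,2.6],"angular": [0,0,0],"claw": 0.6},{"translation": [0.19,1.69,3.3],"angular": [0,0,0],"claw": 0.6},{"translation": [0.19,1.69,3.9],"angular": [0,0,0],"claw": 0.6},{"translation": [0.19,1.69,4.3],"angular": [0,0,0],"claw": 0.6},{"translation": [0.19,1.69,4.53],"angular": [0,0,0],"claw": 0.6},{"translation": [0.19,1.69,4.53],"angular": [0,0,0],"claw": 0.6}]}}

```text
time: 2.42
tcp_pos: [0.5482, -0.1312, 0.1175]
eef_rot: [-2.055, -2.373, 0.002]
force: [-0.6, -1.3, -0.5]
opening: 0.0514
grip_force: 0.0
```

{"api": "send_rows", "payload": {"targets": [{"translation": [0,0,0],"angular": [0,0,0],"claw": 0.1},{"translation": [0,0,0],"angular": [0,0,0],"claw": 0.1},{"translation": [0,0,0],"angular": [0,0,0],"claw": 0.1},{"translation": [0,0,0],"angular": [0,0,0],"claw": 0.1},{"translation": [0,0,0],"angular": [0,0,0],"claw": 0.1},{"translation": [0,0,0],"angular": [0,0,0],"claw": 0.1}], "force": 30}}

```text
time: 2.92
tcp_pos: [0.5497, -0.1314, 0.1202]
eef_rot: [2.055, 2.374, 0.001]
force: [-2.0, -0.2, 8.7]
opening: 0.0129
grip_force: 29.6
```

{"api": "send_rows", "payload": {"targets": [{"translation": [0,0,-0.08],"angular": [0,0,0],"claw": 0.1},{"translation": [-0.08,-0.29,-0.1],"angular": [0,0,0],"claw": 0.1},{"translation": [-0.18,-0.51,-0.1],"angular": [0,0,0],"claw": 0.1},{"translation": [-0.37,-0.78,-0.1],"angular": [0,0,0],"claw": 0.1},{"translation": [-0.6,-1.01,-0.1],"angular": [0,0,0],"claw": 0.1},{"translation": [-0.88,-1.19,-0.1],"angular": [0,0,0],"claw": 0.1},{"translation": [-1.19,-1.31,-0.1],"angular": [0,0,0],"claw": 0.1},{"translation": [-1.43,-1.36,-0.1],"angular": [0,0,0],"claw": 0.1},{"translation": [-1.71,-1.37,-0.1],"angular": [0,0,0],"claw": 0.1},{"translation": [-1.71,-1.37,-0.1],"angular": [0,0,0],"claw": 0.1},{"translation": [-1.71,-1.37,-0.1],"angular": [0,0,0],"claw": 0.1}]}}

```text
time: 3.83
tcp_pos: [0.5054, -0.2079, 0.1237]
eef_rot: [2.056, 2.373, 0.002]
force: [6.6, 0.9, -5.3]
opening: 0.0133
grip_force: 30.4
```

{"api": "send_rows", "payload": {"targets": [{"translation": [0,0,0],"angular": [0,0,0],"claw": 0.47},{"translation": [0,0,0],"angular": [0,0,0],"claw": 0.47},{"translation": [0,0,0],"angular": [0,0,0],"claw": 0.47},{"translation": [0,0,-0.5],"angular": [0,0,0],"claw": 0.47},{"translation": [0,0,-1.3],"angular": [0,0,0],"claw": 0.47},{"translation": [0.6,-0.1,-2.0],"angular": [0,0,0],"claw": 0.47},{"translation": [1.4,-0.3,-2.0],"angular": [0,0,0],"claw": 0.47},{"translation": [2.2,-0.5,-2.0],"angular": [0,0,0],"claw": 0.47},{"translation": [3.0,-0.7,-2.0],"angular": [0,0,0],"claw": 0.47},{"translation": [3.6,-0.75,-2.0],"angular": [0,0,0],"claw": 0.47},{"translation": [3.87,-0.75,-2.0],"angular": [0,0,0],"claw": 0.47},{"translation": [3.87,-0.75,-2.0],"angular": [0,0,0],"claw": 0.47}]}}

```text
time: 4.83
tcp_pos: [0.4526, -0.0561, 0.2035]
eef_rot: [2.052, 2.378, 0.0]
force: [-0.1, 0.1, -0.1]
opening: 0.0402
grip_force: 0.0
```

Run:
```python
from rig import r
import cv2,pickle,numpy as np
c=r.calibration("wrist"); im=r.read_camera("wrist"); pickle.dump(c,open("w1.pkl","wb"))
t=r.read_camera("top")[136:228,226:350]
a=cv2.resize(im,(512,384)); b=cv2.resize(t,(288,214),interpolation=cv2.INTER_CUBIC)
o=np.zeros((384,800,3),np.uint8);o[:,:512]=a;o[:214,512:]=b
cv2.imwrite("pics/w1.png",o[:,:,::-1]);print(r.sense()["tcp_pos"],r.sense()["opening"])
```

```text
[ 0.45309355 -0.05863561  0.20325842] 0.04059894503061305
```

View pics/w1.png

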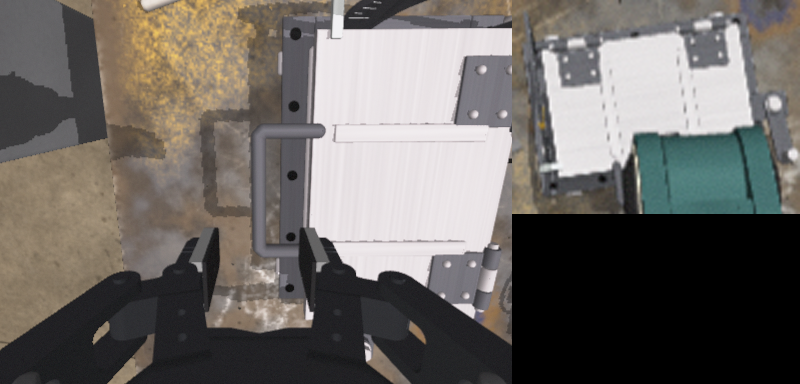

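The latch now lies forward, clear of the cover, with its pin at about (792,155). The bar runs down column 259 from rows 131 to 250, centred between the fingers at about column 260. I'll descend and grip.

{"api": "send_rows", "payload": {"targets": [{"translation": [0,0,0.6],"angular": [0,0,0],"claw": 0.47},{"translation": [0,0,1.2],"angular": [0,0,0],"claw": 0.47},{"translation": [0,0,1.8],"angular": [0,0,0],"claw": 0.47},{"translation": [0,0,2.4],"angular": [0,0,0],"claw": 0.47},{"translation": [0,0,2.8],"angular": [0,0,0],"claw": 0.47},{"translation": [0,0,3.0],"angular": [0,0,0],"claw": 0.47},{"translation": [0,0,3.0],"angular": [0,0,0],"claw": 0.47}]}}

```text
time: 5.52
tcp_pos: [0.4523, -0.0588, 0.0816]
eef_rot: [-2.056, -2.373, 0.002]
force: [-0.1, -0.4, -0.3]
opening: 0.04
grip_force: 0.0
```

{"api": "send_rows", "payload": {"targets": [{"translation": [0,0,0],"angular": [0,0,0],"claw": 0.05},{"translation": [0,0,0],"angular": [0,0,0],"claw": 0.05},{"translation": [0,0,0],"angular": [0,0,0],"claw": 0.05},{"translation": [0,0,0],"angular": [0,0,0],"claw": 0.05},{"translation": [0,0,0],"angular": [0,0,0],"claw": 0.05},{"translation": [0,0,0],"angular": [0,0,0],"claw": 0.05}], "force": 60}}

```text
time: 6.02
tcp_pos: [0.4529, -0.0585, 0.0841]
eef_rot: [2.056, 2.374, -0.001]
force: [-4.8, -1.3, 8.2]
opening: 0.01
grip_force: 58.5
```

{"api": "send_rows", "payload": {"targets": [{"translation": [0,0.01,-0.26],"angular": [0,0,0],"claw": 0.05},{"translation": [0,0.03,-0.51],"angular": [0,0,0],"claw": 0.05},{"translation": [0,0.06,-0.77],"angular": [0,0,0],"claw": 0.05},{"translation": [0,0.1,-1.02],"angular": [0,0,0],"claw": 0.05},{"translation": [0,0.16,-1.27],"angular": [0,0,0],"claw": 0.05},{"translation": [0,0.23,-1.52],"angular": [0,0,0],"claw": 0.05},{"translation": [0,0.31,-1.76],"angular": [0,0,0],"claw": 0.05},{"translation": [0,0.41,-2.0],"angular": [0,0,0],"claw": 0.05},{"translation": [0,0.51,-2.23],"angular": [0,0,0],"claw": 0.05},{"translation": [0,0.63,-2.46],"angular": [0,0,0],"claw": 0.05},{"translation": [0,0.76,-2.68],"angular": [0,0,0],"claw": 0.05},{"translation": [0,0.9,-2.89],"angular": [0,0,0],"claw": 0.05}]}}

```text
time: 7.02
tcp_pos: [0.4862, -0.0532, 0.1996]
eef_rot: [-2.054, -2.373, 0.007]
force: [-20.0, -5.7, 6.8]
opening: 0.0101
grip_force: 58.9
```

Run:
```python
from rig import r
import cv2,numpy as np
ims=[r.read_camera(n) for n in("scene","wrist")]
np.save("s2.npy",ims[0])
a=cv2.resize(ims[0][145:251,188:304],(464,424),interpolation=cv2.INTER_CUBIC); b=cv2.resize(ims[1],(336,252))
o=np.zeros((424,800,3),np.uint8);o[:,:464]=a;o[:252,464:]=b
cv2.imwrite("pics/l1.png",o[:,:,::-1]);s=r.sense();print(s["tcp_pos"],s["opening"],s["force"])
```

```text
[ 0.48662915 -0.05321494  0.2002306 ] 0.009839768772352046 [-23.51269387  -5.86651674   9.03796055]
```

View pics/l1.png

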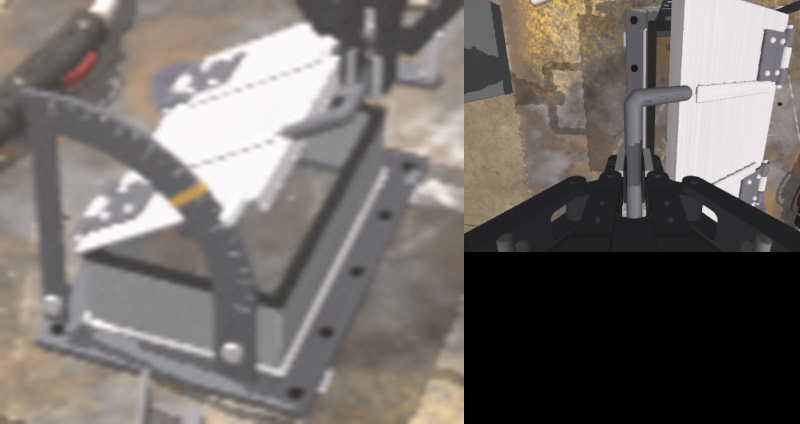

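The cover is up and the bar is held. The lug is just below the mark, near (225,218) in the scene crop, and the mark is at (188,194). I'll zoom in with predicted positions.

```bash
cat >> h.py <<'E'
def zoom(im,fn,x0=220,y0=178,w=40,h=34,k=20):
    cv2.imwrite(fn,cv2.resize(im[y0:y0+h,x0:x0+w,::-1],None,fx=k,fy=k,interpolation=cv2.INTER_CUBIC)[:600])
def sp(a,rr,y):
    t=np.load("t.npy");return proj(C["scene"],H(t,np.array([.08-rr*np.cos(a),y,.076+rr*np.sin(a)])))-t[5:7]
import cv2
E
python3 - <<'E'
from h import *
zoom(np.load("s2.npy"),"pics/z1.png",k=18)
t=np.load("t.npy");s=r.sense();g=R.from_euler('z',-t[2]).apply(s["tcp_pos"]-[0,0,.006]-[t[0],t[1],0])-[.08,0,.076];print("theta tcp",np.arctan2(g[2],-g[0]),np.hypot(g[0],g[2]))
for a in(.56,.6,.64,.74):print(a,[((sp(a,q,y)-[220,178])*18+8.5).round(0).tolist() for q,y in((.144,.138),(.148,.130),(.148,.134),(.152,.138),(.11,.1365),(.14,.1365))])
E
```

```text
theta tcp 0.6043651212791974 0.2080646325309123
0.56 [[449.0, 383.0], [491.0, 344.0], [481.0, 360.0], [493.0, 371.0], [269.0, 426.0], [431.0, 383.0]]
0.6 [[429.0, 352.0], [470.0, 312.0], [460.0, 328.0], [472.0, 338.0], [253.0, 403.0], [411.0, 352.0]]
0.64 [[407.0, 321.0], [448.0, 280.0], [438.0, 297.0], [449.0, 306.0], [236.0, 380.0], [390.0, 323.0]]
0.74 [[347.0, 246.0], [386.0, 203.0], [376.0, 220.0], [385.0, 226.0], [191.0, 324.0], [331.0, 250.0]]
```

View pics/z1.png

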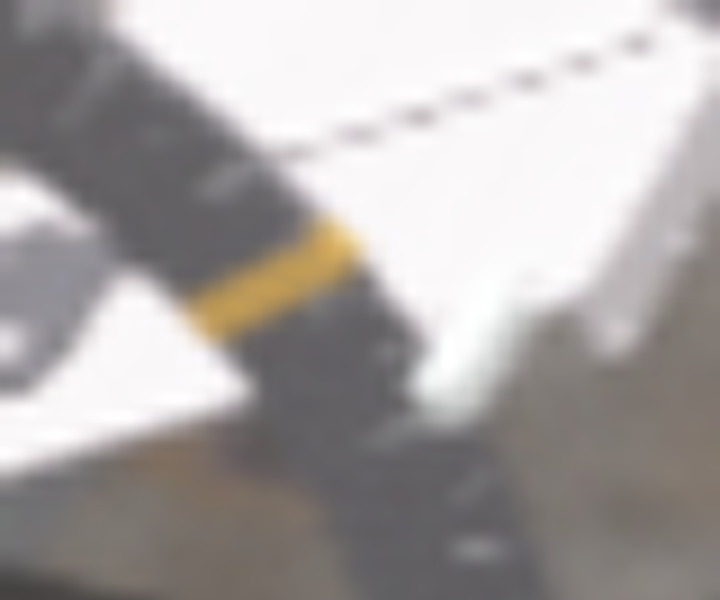

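{"api": "send_rows", "payload": {"targets": [{"translation": [0,0.12,-0.2],"angular": [0,0,0],"claw": 0.05},{"translation": [0,0.26,-0.4],"angular": [0,0,0],"claw": 0.05},{"translation": [0,0.39,-0.57],"angular": [0,0,0],"claw": 0.05},{"translation": [0,0.39,-0.57],"angular": [0,0,0],"claw": 0.05},{"translation": [0,0.39,-0.57],"angular": [0,0,0],"claw": 0.05}]}}

```text
time: 7.53
tcp_pos: [0.5029, -0.0507, 0.2228]
eef_rot: [-2.055, -2.375, 0.003]
force: [-12.9, -3.1, 5.7]
opening: 0.0096
grip_force: 59.3
```

Run:
```python
from h import *
im=r.read_camera("scene");zoom(im,"pics/z2.png",k=18)
t=np.load("t.npy");s=r.sense();g=R.from_euler('z',-t[2]).apply(s["tcp_pos"]-[0,0,.006]-[t[0],t[1],0])-[.08,0,.076];print("theta tcp",np.arctan2(g[2],-g[0]),np.hypot(g[0],g[2]),s["force"],s["opening"])
for px in((72,434),(122,430)):
    f=lambda v:proj(C["top"],H(t,np.array([v[0],v[1],.076])))-full("top",px)-t[3:5]
    print("lug shut",least_squares(f,[-.07,.13]).x.round(4))
for a in(.70,.735,.77):print(a,[((sp(a,q,y)-[220,178])*18+8.5).round(0).tolist() for q,y in((.148,.134),(.148,.1365),(.148,.142))])
```

```text
theta tcp 0.73717988417648 0.20925666088486672 [-13.68448577  -4.62854302   6.56115731] 0.009733194429159042
lug shut [-0.0678  0.1464]
lug shut [-0.0692  0.1224]
0.7 [[402.0, 250.0], [395.0, 261.0], [381.0, 283.0]]
0.735 [[379.0, 224.0], [373.0, 234.0], [359.0, 256.0]]
0.77 [[356.0, 197.0], [350.0, 207.0], [335.0, 230.0]]
```

View pics/z2.png

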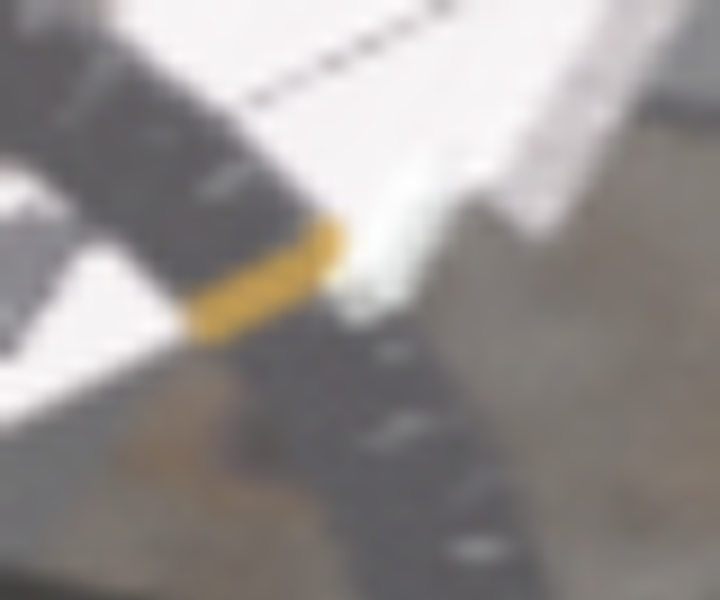

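The lug's end now sits beside the mark, around (375,290), with the mark's outer end at (335,240). It may be slightly low. I'll measure numerically with edge profiles along the lug's arc and use the shut image as the zero reference.

Run:
```python
from h import *
cur=np.mean([r.read_camera("scene").astype(float) for _ in range(3)],0);np.save("s3.npy",cur)
s1=cv2.imread("pics/scene1.png")[:,:,::-1];sh=np.zeros((384,512,3));sh[145:251,188:304]=cv2.resize(s1,(116,106),interpolation=cv2.INTER_AREA)
z=lambda im,p:cv2.remap(im.astype(np.float32),np.float32([[p[0]]]),np.float32([[p[1]]]),cv2.INTER_LINEAR)[0,0]
for nm,im,c in(("shut",sh,0),("s2",np.load("s2.npy"),.59),("cur",cur,.72)):
  for rr in(.146,.150):
   for y in(.143,.146):
    print(nm,rr,y,[int(z(im,sp(c+d,rr,y)).mean()) for d in np.arange(-.12,.1,.015)])
# yellow profile along the arc on the outer face
for rr in(.115,.125,.135):
    a=np.arange(.64,.85,.01);v=np.array([z(cur,sp(x,rr,.1365)) for x in a]);y=np.clip(v[:,0]-v[:,2]-15,0,None);print("mark",rr,(a*y).sum()/y.sum(),y.astype(int))
```

```text
shut 0.146 0.143 [116, 117, 119, 121, 138, 157, 166, 173, 178, 174, 165, 147, 134, 124, 139]
shut 0.146 0.146 [108, 110, 111, 113, 114, 125, 143, 153, 158, 161, 158, 150, 132, 119, 112]
shut 0.15 0.143 [133, 133, 133, 134, 137, 155, 172, 186, 196, 203, 205, 202, 196, 195, 202]
shut 0.15 0.146 [130, 131, 133, 133, 134, 137, 156, 174, 188, 197, 204, 202, 196, 183, 175]
s2 0.146 0.143 [108, 103, 103, 113, 144, 179, 203, 228, 230, 210, 159, 134, 124, 127, 134]
s2 0.146 0.146 [107, 107, 101, 102, 115, 150, 176, 189, 211, 188, 138, 122, 116, 103, 106]
s2 0.15 0.143 [112, 112, 112, 114, 131, 168, 198, 222, 243, 247, 231, 208, 205, 205, 217]
s2 0.15 0.146 [108, 108, 105, 107, 117, 147, 187, 210, 233, 242, 212, 171, 153, 151, 154]
cur 0.146 0.143 [100, 103, 110, 106, 123, 161, 196, 213, 235, 228, 191, 161, 150, 138, 123]
cur 0.146 0.146 [97, 98, 107, 114, 107, 134, 175, 189, 207, 223, 186, 154, 139, 123, 109]
cur 0.15 0.143 [112, 111, 111, 111, 119, 163, 206, 229, 239, 246, 231, 215, 200, 200, 196]
cur 0.15 0.146 [103, 104, 105, 108, 111, 132, 188, 213, 231, 239, 226, 186, 169, 155, 147]
mark 0.115 0.7354659929844004 [ 0  0  0  0  0 11 33 56 72 80 80 71 57 36 13  0  0  0  0  0  0]
mark 0.125 0.735420502404611 [ 0  0  0  0  0  4 23 51 75 85 84 77 56 28  1  0  0  0  0  0  0]
mark 0.135 0.7369454654833878 [ 0  0  0  0  0  0  4 30 58 77 82 69 41 11  0  0  0  0  0  0  0]
```

{"api": "send_rows", "payload": {"targets": [{"translation": [0,0.03,-0.035],"angular": [0,0,0],"claw": 0.05},{"translation": [0,0.06,-0.07],"angular": [0,0,0],"claw": 0.05},{"translation": [0,0.06,-0.07],"angular": [0,0,0],"claw": 0.05},{"translation": [0,0.06,-0.07],"angular": [0,0,0],"claw": 0.05},{"translation": [0,0.06,-0.07],"angular": [0,0,0],"claw": 0.05}]}}

```text
time: 8.15
tcp_pos: [0.505, -0.0503, 0.2253]
eef_rot: [-2.055, -2.375, 0.003]
force: [-11.9, -3.9, 5.4]
opening: 0.0098
grip_force: 59.2
```

Run:
```python
from h import *
cur=np.mean([r.read_camera("scene").astype(float) for _ in range(3)],0);np.save("s4.npy",cur)
z=lambda im,p:cv2.remap(im.astype(np.float32),np.float32([[p[0]]]),np.float32([[p[1]]]),cv2.INTER_LINEAR)[0,0]
d=np.arange(-.12,.1,.003)
def meas(im,c):
  o=[]
  for rr in(.146,.150):
   for y in(.143,.146):
    v=np.array([z(im,sp(c+q,rr,y)).mean() for q in d]);k=v[20:60].argmax()+20;h=(v[:10].mean()+v[k])/2
    lo=[i for i in range(k) if v[i]<h][-1];hi=[i for i in range(k,len(d)) if v[i]<h]
    o.append((round(c+d[lo],3),round(c+d[hi[0]],3) if hi else None))
  return o
print(meas(np.load("s3.npy"),.72));print(meas(cur,.74))
t=np.load("t.npy");s=r.sense();g=R.from_euler('z',-t[2]).apply(s["tcp_pos"]-[0,0,.006]-[t[0],t[1],0])-[.08,0,.076];print(np.arctan2(g[2],-g[0]),np.arccos(-g[0]/.205),s["force"],s["grip_force"])
im=cur.astype(np.uint8);cv2.imwrite("pics/z4.png",cv2.resize(im[182:202,228:252,::-1],None,fx=30,fy=30,interpolation=cv2.INTER_CUBIC))
for a in(.71,.736,.76):
  print(a,[((sp(a+e,q,.145)-[228,182])*30+14.5).round(0).tolist() for q,e in((.144,-.027),(.152,-.027),(.152,.027),(.144,.027))])
```

```text
[(np.float64(0.678), np.float64(0.762)), (np.float64(0.684), np.float64(0.762)), (np.float64(0.678), None), (np.float64(0.684), np.float64(0.777))]
[(np.float64(0.698), np.float64(0.776)), (np.float64(0.704), np.float64(0.776)), (np.float64(0.698), None), (np.float64(0.707), np.float64(0.788))]
0.7541032830837562 0.7313040911468394 [-12.44671906  -2.52049237   5.20691288] 59.22950506210327
0.71 [[366.0, 410.0], [434.0, 381.0], [375.0, 309.0], [311.0, 343.0]]
0.736 [[340.0, 377.0], [406.0, 346.0], [345.0, 275.0], [282.0, 311.0]]
0.76 [[315.0, 347.0], [379.0, 314.0], [317.0, 245.0], [256.0, 282.0]]
```

View pics/z4.png

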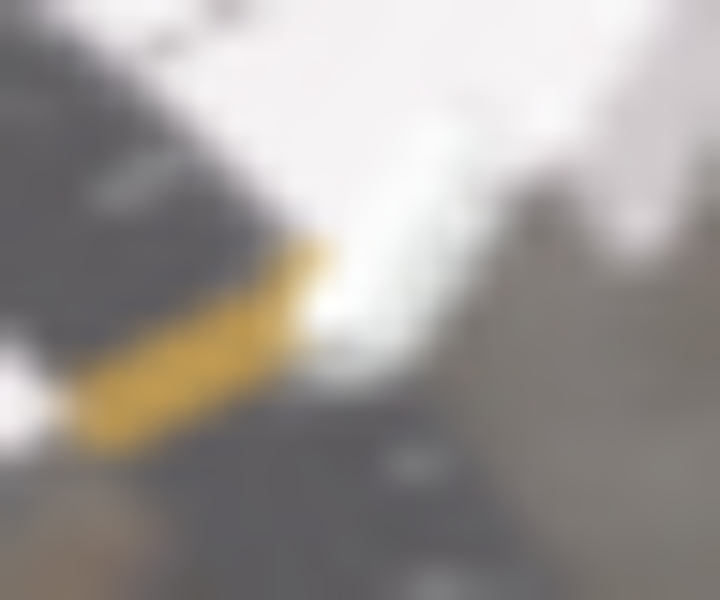

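The lug's end face spans about (320,385) to (410,350), in line with the yellow mark. All estimates give a cover angle of about 0.73–0.74 against the mark's 0.736. The grip is holding, so I'll hand in.

```bash
python3 -c "
from rig import r
print(r.hand_in())"
```

```text
the job is handed in; nothing more can be done
None
```

I swung the latch clear of the cover (to about 1.62 rad), lifted the cover until its lug lined up with the yellow mark (about 0.735 rad by camera), and handed the job in while still gripping the bar; no verdict came back.

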